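Pack the cake-mould kit into its red tray

ROBOT

A 7-joint arm with a two-finger parallel gripper is mounted at the origin on the work surface. World frame = base frame: x ahead of the robot, y to its left, z up, the work surface at z = 0. Lengths are in m, angles in rad, forces in N, time in s.
With the tool pointing down it reaches from about 0.4 to 0.85 m from the base axis. Payload 4.5 kg.
Tool frame: the origin (TCP) lies midway between the tips of the shut fingers; the grasp point (between the pads) lies 19 mm behind it; z points along the fingers, y is the line along which they close (so a half turn about z gives the same grasp; the last joint's range is limited). The gripper opens to 88 mm and grips with 3 to 60 N. Pads are 18 mm wide; open, the fingers measure 123 mm over their backs; the gripper's body (75 mm by 187 mm) begins 45 mm behind the grasp point.
Start: joints at [-1.195, 0.689, -0.195, 1.565, 0.157, 0.902, -0.215], TCP at [0.209, 0.589, 0.239] pointing down, gripper open.
Joint ranges: [-3.01, 3.01], [-0.46, 2.08], [-1.47, 1.51], [0.13, 2.56], [-1, 4.14], [0.04, 2.09], [-2.66, 2.66]. Speed limits (rad/s): [2.57, 2.57, 3.14, 3.14, 3.14, 3.14, 3.14].

INTERFACE

Orientations are given as a unit quaternion [x, y, z, w].
In Python, from plant import sensors, eyes, finish_job gives the robot as it stands.
- The arm moves only by the tool send_rows, never from a script. Its argument "rows" is text: rows parted by semicolons, each of 4 numbers parted by spaces: the shift along the tool's x, y, z normalised to -1 to 1, where 1 is 30 cm, then the turn about the tool's z normalised to -1 to 1, where 1 is 2 pi rad. A call has 1 to 10 rows; each row is the pose to reach, as a shift and turn from the pose commanded when the call began, along the tool's axes at that moment, turning the shorter way round; what a row does not reach only later rows make up. A row lasts 1/12 s, in which the tool goes at most 41.7 mm and 7.16 degrees, less where a joint would pass 70% of its speed; a pose out of reach is approached as far as the arm can. A call with a number of a shift or a turn outside -1 to 1 is refused whole. A call with a gripper value outside its range is refused whole. "jaw" is the closure, from -1 (fully open) to 1 (shut), set as the call begins (left out, the last holds). The fingers move at their own pace and stop on an object; "force" is the grip in N (left out, the last holds). Time passes only in rows, so rows that repeat a pose let the fingers close. It gives the time, the measured TCP pose, the force, the opening and the grip force at its end, in the units of the state.
- sensors.get_state(): the state, without advancing time (a new reading comes with each control period).
- eyes.snapshot(name): name is "scene" or "top" or "wrist"; returns (picture, depth): 480x640x3 uint8, red, green, blue; 480x640 float32, m along the optical axis (not along the pixel's ray), 0 where there is no reading.
- eyes.calibration(name): a dict with "fov_y" (degrees; the focal length in pixels is half the picture's height over the tangent of half this angle, whatever the lens; pixels are square), "cx", "cy" (the principal point, pixels), "world_from_camera" (4x4, takes a point from camera to world coordinates). Camera axes: x right, y down, z forward; pixel columns grow to the right and rows downward; lengths in m; the calibration is good to about 2 mm. A picture is of the moment at which its call begins: read the wrist's pose just before it. calibration takes no time and is no camera call; for the wrist camera it gives the pose at the moment of the call.
- finish_job(): hands the job in; it is judged then, once.
The state is a dict: "clock": time; "q": joint angles; "qd": joint speeds; "joint_torque": joint torques, N m; "tool_pos": TCP position; "eef_rot": TCP orientation; "contact_force": force on the tool from outside, world axes, zero at the start; "moment": the same for the moment, N m; "opening": opening from 0.0 (shut) to 1.0 (fully open); "finger_force": force on a finger pad.
Only numpy, scipy, OpenCV 4.12 (cv2) and the standard library are available. Lean on these libraries where they do the work, as an engineer would, in place of code of your own. Each camera call takes 0.05 s, during which the arm holds its last target. There are 200 camera calls.

TASK

Pack the moulding kit into its red tray: lay the two wooden cake moulds flat in the two long bays, one in each, hollow side up and both with the handle towards the tray's blue pull tab, and nest the loose metal cup fully into the cup that stands in the tray's cup bay, leaving that pair upright in the bay. Set each piece down rather than dropping it, and leave everything else on the table where it is.

Things in the scene. Friction and masses are not known exactly. Their poses are not given: they have to be found in the camera images.
- kit_tray: red kit tray, fixed, 264 x 180 mm, walls 18 high, 4 thick, floor 4 thick. Origin: centre of underside; x along it, away from the blue pull tab (70 wide, 25 mm out of the -x end), z up. Inside: two long bays 172 (x) by 84 mm (y) centred at x -42, y +44 and -44 mm; cup bay across the +x end, 80 (x) by 172 mm (y), centred at x 88, y 0
- mould_a: pale wooden cake mould like a paddle, 150 mm long, loose, 120 g, lying hollow side up. Origin: centre of underside, mid-length; x from handle to head, z up. Head: x 5 to 75 mm, 60 wide (y), 26 tall, round hollow 44 across, 12 deep. Handle: x -75 to 5 mm, 26 wide, 24 tall. Centre of mass at x = 13 mm. One of two alike
- mould_b: pale wooden cake mould like a paddle, 150 mm long, loose, 120 g, lying hollow side up. Origin: centre of underside, mid-length; x from handle to head, z up. Head: x 5 to 75 mm, 60 wide (y), 26 tall, round hollow 44 across, 12 deep. Handle: x -75 to 5 mm, 26 wide, 24 tall. Centre of mass at x = 13 mm. The other of two alike
- mould_a_handle (a point): point in the middle of mould_a's handle, at x = -45 mm, 12 mm above its underside
- mould_a_hollow (a point): centre of the hollow's mouth on mould_a's head, at x = 40 mm, 26 mm above its underside
- mould_b_handle (a point): point in the middle of mould_b's handle, at x = -45 mm, 12 mm above its underside
- mould_b_hollow (a point): centre of the hollow's mouth on mould_b's head, at x = 40 mm, 26 mm above its underside
- cup_in_tray: loose aluminium cup, 80 g, 52 mm tall, mouth up. Origin: centre of underside, z up. Foot 32 mm across, a cone to 51 at 34 mm height, then a step to a straight band 62 across from 36 mm to the rim; wall 2.5. Nested, the step rests on the lower rim, origin about 17 mm above the lower one's. This one already stands in the tray's cup bay
- cup_loose: loose aluminium cup, 80 g, 52 mm tall, mouth up. Origin: centre of underside, z up. Foot 32 mm across, a cone to 51 at 34 mm height, then a step to a straight band 62 across from 36 mm to the rim; wall 2.5. Nested, the step rests on the lower rim, origin about 17 mm above the lower one's. This one starts on the table
- sauce_bottle: bystander: amber sauce bottle, 60 mm across, 170 mm tall, loose; origin at the centre of its underside
- dip_dish: bystander: blue ceramic dip dish, 72 mm across, 22 mm tall, loose; origin at the centre of its underside
- pastry_brush: bystander: pastry brush, 170 mm long, lying on the table along its own x, loose; origin on its underside
- dough_scraper: bystander: steel dough scraper with white grip, about 110 x 115 mm, 18 mm tall, loose; origin on its underside
- chilli_jar: bystander: glass jar, 68 mm across, 85 mm tall, loose; origin at the centre of its underside
- tea_mug: bystander: white mug, 76 mm across, 85 mm tall, loose; origin at the centre of its underside
Mind the look-alikes: they are no part of the job. Leave any black or purple look-alike of the cup_in_tray alone.

How it is judged:
By the outcome, as a careful person would: the job done as asked, in the order asked, and still so for the second after the job is handed in, with the robot touching nothing.
It also fails if it takes over 72 s, if anything falls off the work surface, if the arm or the gripper's body presses on something with over 40 N, if the wrist force passes 120 N, or if a joint passes its speed limit or range.

## Working session

There is one attempt and no reset: what is moved stays moved. The work goes in short steps, Python scripts to look and compute and a tool call to move; the robot and the scene stay as the last step left them, time stands still between calls to the robot, and variables do not carry over. Pictures are saved under pics/ and viewed, at most 10 in all, crops included, and the job is handed in when it is done.

Besides the shell and the picture viewer there is one more tool, called after "Request:" in YAML: its name, and indented under it one key for each argument. send_rows: Moves the arm, as the interface text tells. Scaled input: -1 to 1 covers 30 cm each way for a shift and 2 pi rad each way for a turn. Its arguments: {"type":"object","properties":{"rows":{"type":"string"},"jaw":{"type":"number"},"force":{"type":"number"}},"required":["rows"]}

```bash
mkdir -p pics; cat > h.py <<'E'
import numpy as np, cv2
from plant import sensors, eyes
def snap(n,f=None):
    c=eyes.calibration(n); p,d=eyes.snapshot(n)
    if f: cv2.imwrite('pics/'+f,cv2.cvtColor(p,cv2.COLOR_RGB2BGR)); np.savez('pics/'+f+'.npz',p=p,d=d,T=c['world_from_camera'],c=[c['fov_y'],c['cx'],c['cy']])
    return p,d,c
def F(c): return 240/np.tan(np.radians(c['fov_y'])/2)
def cloud(d,c):
    f=F(c); v,u=np.mgrid[:480,:640]
    P=np.stack([(u-c['cx'])/f*d,(v-c['cy'])/f*d,d],-1); T=np.array(c['world_from_camera'])
    W=P@T[:3,:3].T+T[:3,3]; W[d<=0]=np.nan; return W
def ray(uv,c,z):
    f=F(c);T=np.array(c['world_from_camera']); uv=np.atleast_2d(uv).astype(float)
    r=np.c_[(uv[:,0]-c['cx'])/f,(uv[:,1]-c['cy'])/f,np.ones(len(uv))]@T[:3,:3].T
    o=T[:3,3]; return o+r*((z-o[2])/r[:,2])[:,None]
E
python3 - <<'E'
from h import *
s=sensors.get_state(); print({k:np.round(v,3) for k,v in s.items()})
for n in('top','scene','wrist'):
    p,d,c=snap(n,n+'1.png'); print(n,c['fov_y'],np.round(c['world_from_camera'],3).tolist())
E
```

```text
{'clock': np.float64(0.0), 'q': array([-1.195,  0.69 , -0.194,  1.566,  0.157,  0.902, -0.215]), 'qd': array([-0.   , -0.002, -0.   , -0.   , -0.001,  0.   ,  0.001]), 'joint_torque': array([ 0.0000e+00, -5.2757e+01, -1.2670e+00, -1.5343e+01, -5.3000e-02,
        7.0000e-03,  0.0000e+00]), 'tool_pos': array([0.209, 0.588, 0.238]), 'eef_rot': array([ 0.17 ,  0.985, -0.001, -0.   ]), 'contact_force': array([ 0.702,  1.029, -0.575]), 'moment': array([-0.019,  0.027, -0.035]), 'finger_force': np.float64(0.0), 'opening': np.float64(1.003)}
top 45.90334983109867 [[0.008, -0.984, 0.176, 0.204], [-1.0, -0.009, -0.001, 0.011], [0.003, -0.176, -0.984, 1.647], [0.0, 0.0, 0.0, 1.0]]
scene 42.18807820375406 [[-0.538, 0.687, -0.488, 1.242], [0.843, 0.426, -0.329, 0.527], [-0.018, -0.589, -0.808, 1.328], [0.0, 0.0, 0.0, 1.0]]
wrist 69.11002702060763 [[0.335, 0.901, 0.274, 0.14], [0.942, -0.32, -0.1, 0.614], [-0.002, 0.292, -0.956, 0.384], [0.0, 0.0, 0.0, 1.0]]
```

View pics/top1.png

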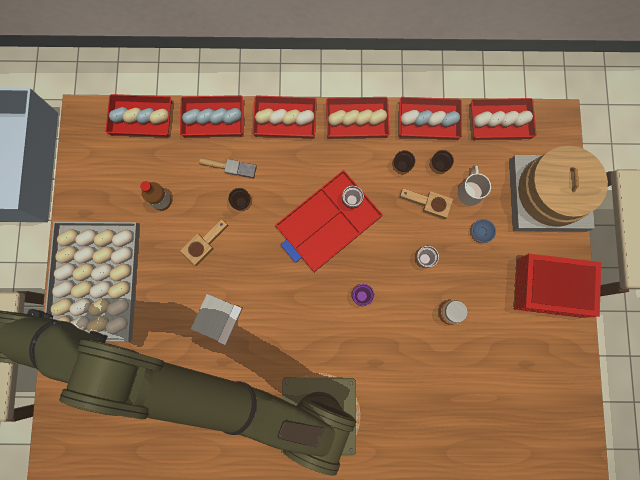

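View pics/scene1.png

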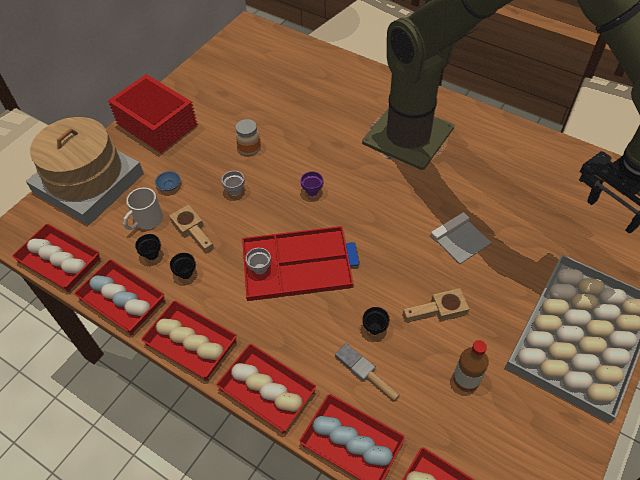

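The top view shows the tray at about (328,222) with its blue tab at (291,251). The tray cup is at (352,196), the loose cup at (427,257), and the moulds at (205,242) and (427,203). Next I measure them from the depth of both views.

```bash
cat > m.py <<'E'
from h import *
def load(n):
    z=np.load(f'pics/{n}.png.npz'); return z['p'],z['d'],dict(fov_y=z['c'][0],cx=z['c'][1],cy=z['c'][2],world_from_camera=z['T'])
def near(W,xy,r): return np.hypot(W[...,0]-xy[0],W[...,1]-xy[1])<r
E
python3 - <<'E'
from m import *
p,d,c=load('top1')
seed={k:ray(v,c,z)[0,:2] for k,v,z in(('mL',(205,243),.02),('mR',(428,203),.02),('cT',(352,196),.05),('cL',(427,257),.05),('tray',(328,222),.01))}
for n in('top1','scene1'):
    p,d,c=load(n); W=cloud(d,c); Z=W[...,2]; print(n)
    hsv=cv2.cvtColor(p,cv2.COLOR_RGB2HSV)
    tab=near(W,(seed['tray']),.25)&(hsv[...,0]>105)&(hsv[...,0]<130)&(hsv[...,1]>120)
    print('tab',tab.sum(),np.median(W[tab],0).round(4))
    R=near(W,seed['tray'],.2)&((hsv[...,0]<6)|(hsv[...,0]>174))&(hsv[...,1]>150)
    print('red z pct',np.nanpercentile(Z[R],[5,25,50,75,95,99]).round(4))
    fl=R&(Z<.012); q=W[fl][:,:2].astype(np.float32)
    print('floor rect',cv2.minAreaRect(q)); 
    cn=cv2.minAreaRect(W[R][:,:2].astype(np.float32)); print('all rect',cn)
    for k in('mL','mR'):
        m=near(W,seed[k],.11)&(Z>.012)&(Z<.035)
        nb,l,st,ce=cv2.connectedComponentsWithStats(m.astype(np.uint8)); 
        i=min(range(1,nb),key=lambda i:np.hypot(*(np.nanmean(W[l==i],0)[:2]-seed[k])) if st[i,4]>80 else 9)
        q=W[l==i]; r=cv2.minAreaRect(q[:,:2].astype(np.float32)); mu=q.mean(0)
        print(k,st[i,4],np.round(mu,4),'rect',np.round(r[0],4),np.round(r[1],4),round(r[2],1),'ztop',np.percentile(q[:,2],[50,90]).round(4))
    for k in('cT','cL'):
        m=near(W,seed[k],.06)&(Z>.03); q=W[m]; 
        t=np.percentile(q[:,2],98); e=q[q[:,2]>t-.006]
        (x,y),rr=cv2.minEnclosingCircle(e[:,:2].astype(np.float32)); print(k,m.sum(),'top z',t.round(4),'c',round(x,4),round(y,4),'r',round(rr,4))
    g=near(W,(.55,0),.35)&(Z<.006)&(hsv[...,0]>6)&(hsv[...,0]<25); print('table z',np.median(Z[g]))
print(seed)
E
```

```text
top1
tab 183 [0.4621 0.0831 0.018 ]
red z pct [-0.0019  0.0021  0.0051  0.0086  0.0192  0.0234]
floor rect ((0.5560281872749329, -0.02556750178337097), (0.18102234601974487, 0.26323816180229187), 40.2486457824707)
all rect ((0.5561930537223816, -0.02600748836994171), (0.18130378425121307, 0.26461029052734375), 40.2724723815918)
mL 739 [0.483  0.339  0.0232] rect [0.4926 0.3308] [0.0634 0.1489] 46.6 ztop [0.0237 0.0295]
mR 717 [ 0.6114 -0.3223  0.023 ] rect [ 0.6157 -0.3095] [0.1499 0.0632] 71.7 ztop [0.0236 0.0291]
cT 210 top z 0.0616 c 0.6182 -0.094 r 0.031
cL 205 top z 0.0586 c 0.4437 -0.3066 r 0.031
table z 1.338910915449354e-05
scene1
tab 217 [0.4692 0.0867 0.0179]
red z pct [-0.001   0.0024  0.0048  0.0083  0.0188  0.0218]
floor rect ((0.5547155141830444, -0.029732227325439453), (0.20058681070804596, 0.2684134840965271), 40.393531799316406)
all rect ((0.554915726184845, -0.029555439949035645), (0.2012510597705841, 0.26811331510543823), 40.63016891479492)
mL 1104 [0.4881 0.342  0.0221] rect [0.4965 0.3329] [0.0644 0.152 ] 47.8 ztop [0.0231 0.028 ]
mR 800 [ 0.6174 -0.3205  0.0227] rect [ 0.6201 -0.3082] [0.1568 0.0613] 71.6 ztop [0.0235 0.0284]
cT 350 top z 0.0594 c 0.6228 -0.0931 r 0.032
cL 274 top z 0.0551 c 0.45 -0.3074 r 0.0331
table z -0.0004986739314395416
{'mL': array([0.48198224, 0.33368525]), 'mR': array([ 0.60765629, -0.31906843]), 'cT': array([ 0.6190872 , -0.09278671]), 'cL': array([ 0.44207706, -0.30599739]), 'tray': array([ 0.54979701, -0.02436323])}
```

```bash
cat >> m.py <<'E'
def pose():
    s=sensors.get_state(); from scipy.spatial.transform import Rotation as R
    M=R.from_quat(s['eef_rot']).as_matrix(); return np.array(s['tool_pos']),M,np.degrees(np.arctan2(M[1,0],M[0,0])),s
def plan(*goals):
    p,M,phi,s=pose(); print('t',round(float(s['clock']),2),'tcp',p.round(4),'phi',phi.round(1),'tilt',np.round(M[:2,2],4),'q7',round(s['q'][6],2),'open',round(float(s['opening']),3),'ff',round(float(s['finger_force']),1))
    for g in goals:
        d=M.T@(np.array(g[:3])-p)/.3; t=(phi-g[3]+180)%360-180
        print(g,'->',d.round(4),'turn',round(t/360,4),'deg',round(t,1),'rows',np.ceil(max(np.linalg.norm(d)*.3/.0417,abs(t)/7.16)))
E
python3 - <<'E'
from m import *
plan((.50,.325,.2,136.6))
E
```

```text
t 0.15 tcp [0.2094 0.5884 0.2381] phi 160.4 tilt [-0.0004 -0.0013] q7 -0.22 open 1.001 ff 0.0
(0.5, 0.325, 0.2, 136.6) -> [-1.207  -0.5024  0.1278] turn 0.0662 deg 23.8 rows 10.0
```

Request:
send_rows:
  rows: "-0.6 -0.25 0.064 0.033; -0.6 -0.25 0.064 0.033; -0.6 -0.25 0.064 0.033; -0.6 -0.25 0.064 0.033; -0.6 -0.25 0.064 0.033; -0.6 -0.25 0.064 0.033"

```text
clock: 0.65
tool_pos: [0.3608, 0.4505, 0.2186]
eef_rot: [0.277, 0.961, -0.003, 0.003]
contact_force: [-0.6, -0.9, -0.6]
opening: 0.998
finger_force: 0.0
```

```bash
python3 - <<'E'
from m import *
plan((.50,.325,.2,136.6))
E
```

```text
t 0.65 tcp [0.3608 0.4505 0.2186] phi 147.9 tilt [ 0.0034 -0.0067] q7 -0.1 open 0.998 ff 0.0
(0.5, 0.325, 0.2, 136.6) -> [-0.6148 -0.1072  0.0662] turn 0.0313 deg 11.3 rows 5.0
```

Request:
send_rows:
  rows: "-0.615 -0.107 0.066 0.031; -0.615 -0.107 0.066 0.031; -0.615 -0.107 0.066 0.031; -0.615 -0.107 0.066 0.031; -0.615 -0.107 0.066 0.031; -0.615 -0.107 0.066 0.031; -0.615 -0.107 0.066 0.031"

```text
clock: 1.23
tool_pos: [0.4953, 0.3329, 0.1993]
eef_rot: [0.365, 0.931, -0.0, -0.0]
contact_force: [-0.4, 1.6, -0.4]
opening: 0.993
finger_force: 0.0
```

```bash
cat >> m.py <<'E'
def mould(n,seed,ext=None,z0=0):
    p,d,c=snap(n,ext); W=cloud(d,c); Z=W[...,2]-z0
    m=near(W,seed,.10)&(Z>.012)&(Z<.035)
    nb,l,st,ce=cv2.connectedComponentsWithStats(m.astype(np.uint8))
    i=max(range(1,nb),key=lambda i:st[i,4]); q=W[l==i]
    r=cv2.minAreaRect(q[:,:2].astype(np.float32)); b=cv2.boxPoints(r)
    e=[b[1]-b[0],b[2]-b[1]]; a=max(e,key=np.linalg.norm); a=a/np.linalg.norm(a); ce=np.array(r[0])
    t=(q[:,:2]-ce)@a; s=np.abs((q[:,:2]-ce)@[-a[1],a[0]]); 
    if np.mean(t[s>.018])<0: a=-a
    print(n,'mould',st[i,4],'c',ce.round(4),'size',np.round(r[1],4),'ang',np.degrees(np.arctan2(a[1],a[0])).round(1),'ztop med/90',np.percentile(q[:,2],[50,90]).round(4)); return ce,a
E
python3 - <<'E'
from m import *
ce,a=mould('wrist',(.494,.332),'w2.png')
mould('top',(.494,.332)); 
g=ce-.008*a; plan((*g,.1,np.degrees(np.arctan2(a[1],a[0]))),(*g,.005,np.degrees(np.arctan2(a[1],a[0]))))
E
```

```text
wrist mould 7210 c [0.4943 0.3316] size [0.0601 0.1495] ang 136.8 ztop med/90 [0.0248 0.0268]
top mould 123 c [0.534  0.2917] size [0.0293 0.0355] ang -43.1 ztop med/90 [0.0241 0.029 ]
t 1.33 tcp [0.4932 0.3358 0.1996] phi 137.5 tilt [-0.0013  0.0012] q7 0.05 open 1.003 ff 0.0
(np.float64(0.5001634988002479), np.float64(0.3260983801446855), 0.1, np.float32(136.7785)) -> [-0.0397 -0.0081  0.3321] turn 0.002 deg 0.7 rows 3.0
(np.float64(0.5001634988002479), np.float64(0.3260983801446855), 0.005, np.float32(136.7785)) -> [-0.0402 -0.0081  0.6487] turn 0.002 deg 0.7 rows 5.0
  return _methods._mean(a, axis=axis, dtype=dtype,
  ret = ret.dtype.type(ret / rcount)
```

View pics/w2.png

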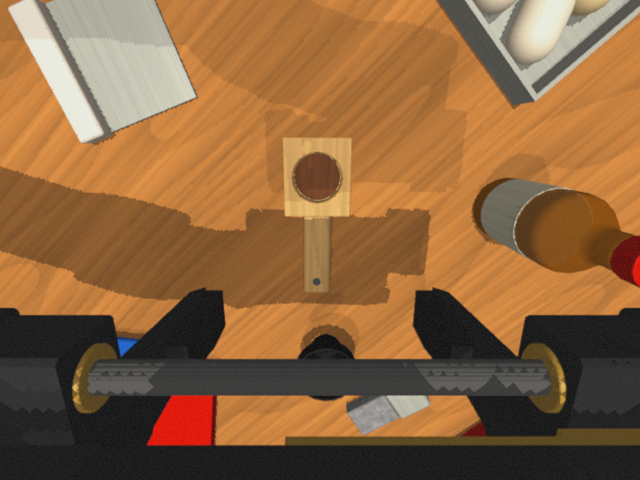

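The wrist view shows the mould centred, head at (317,178) and handle at (316,255), and the measurement agrees with the top view. I descend and grip the handle.

Request:
send_rows:
  rows: "-0.04 -0.008 0.14 0.002; -0.04 -0.008 0.28 0.002; -0.04 -0.008 0.4 0.002; -0.04 -0.008 0.5 0.002; -0.04 -0.008 0.58 0.002; -0.04 -0.008 0.63 0.002; -0.04 -0.008 0.645 0.002; -0.04 -0.008 0.645 0.002; -0.04 -0.008 0.645 0.002"
  jaw: -1

```text
clock: 2.08
tool_pos: [0.5014, 0.3259, 0.007]
eef_rot: [0.368, 0.93, 0.001, -0.0]
contact_force: [0.2, -0.2, 0.5]
opening: 0.999
finger_force: 0.0
```

Request:
send_rows:
  rows: "0 0 0 0; 0 0 0 0; 0 0 0 0; 0 0 0 0; 0 0 0 0; 0 0 0 0; 0 0 0 0; 0 0 0 0"
  jaw: 1
  force: 30

```text
clock: 2.75
tool_pos: [0.5018, 0.3243, 0.0063]
eef_rot: [0.369, 0.929, 0.0, -0.0]
contact_force: [-0.5, 1.1, -0.0]
opening: 0.418
finger_force: 0.0
```

Request:
send_rows:
  rows: "0 0 0 0; 0 0 0 0; 0 0 0 0; 0 0 0 0; 0 0 0 0"

```text
clock: 3.17
tool_pos: [0.5017, 0.3243, 0.0062]
eef_rot: [0.369, 0.929, -0.0, -0.0]
contact_force: [0.7, -0.1, -0.6]
opening: 0.29
finger_force: 30.0
```

Request:
send_rows:
  rows: "0 0 -0.02 0; 0 0 -0.06 0; 0 0 -0.06 0.02; 0 0 -0.06 0.04; 0 0 -0.06 0.06; 0 0 -0.06 0.08; 0 0 -0.06 0.1; 0 0 -0.06 0.12; 0 0 -0.06 0.14; 0 0 -0.06 0.16"

```text
clock: 4.0
tool_pos: [0.5018, 0.3248, 0.0253]
eef_rot: [0.772, 0.636, 0.001, -0.0]
contact_force: [-0.3, 0.2, -0.8]
opening: 0.292
finger_force: 30.0
```

```bash
python3 - <<'E'
from m import *
plan((.5018,.3243,.007,46.8))
print(sensors.get_state()['q'].round(2))
E
```

```text
t 4.0 tcp [0.5018 0.3248 0.0253] phi 79.0 tilt [0.0003 0.0014] q7 -0.59 open 0.292 ff 30.0
(0.5018, 0.3243, 0.007, 46.8) -> [-0.0019  0.0003  0.061 ] turn 0.0895 deg 32.2 rows 5.0
[-0.72  0.97  0.13  1.79 -0.27  0.4  -0.59]
```

Request:
send_rows:
  rows: "0 0 -0.12 0.02; 0 0 -0.24 0.04; -0.05 0.02 -0.36 0.06; -0.1 0.05 -0.42 0.08; -0.17 0.08 -0.42 0.1; -0.25 0.11 -0.42 0.12; -0.32 0.14 -0.42 0.14; -0.38 0.17 -0.42 0.16; -0.44 0.19 -0.42 0.17; -0.44 0.19 -0.42 0.18"

```text
clock: 4.83
tool_pos: [0.5343, 0.1788, 0.1514]
eef_rot: [0.993, 0.122, 0.001, 0.001]
contact_force: [0.2, -0.6, -1.0]
opening: 0.292
finger_force: 30.0
```

```bash
python3 - <<'E'
from m import *
plan((.5557,.0424,.15,-49.7))
print(sensors.get_state()['q'].round(2))
E
```

```text
t 4.83 tcp [0.5343 0.1788 0.1514] phi 14.0 tilt [ 0.0014 -0.0021] q7 -1.17 open 0.292 ff 30.0
(0.5557, 0.0424, 0.15, -49.7) -> [-0.0409  0.4583  0.0058] turn 0.1771 deg 63.7 rows 9.0
[-0.68  0.79  0.48  1.86 -0.57  0.64 -1.17]
```

Request:
send_rows:
  rows: "0 0.06 0 0.02; -0.01 0.12 0 0.04; -0.01 0.18 0 0.06; -0.02 0.24 0 0.08; -0.02 0.3 0 0.1; -0.03 0.36 0 0.12; -0.03 0.41 0 0.14; -0.04 0.45 0 0.16; -0.041 0.458 0.005 0.177; -0.041 0.458 0.005 0.177"

```text
clock: 5.67
tool_pos: [0.5557, 0.0471, 0.1488]
eef_rot: [0.909, -0.418, -0.0, -0.0]
contact_force: [0.9, -0.3, -1.9]
opening: 0.288
finger_force: 30.0
```

Request:
send_rows:
  rows: "0 0 0 0; 0 0 0 0; 0 0 0 0"

```text
clock: 5.92
tool_pos: [0.556, 0.049, 0.1488]
eef_rot: [0.91, -0.414, -0.0, -0.001]
contact_force: [0.3, 0.4, -1.6]
opening: 0.295
finger_force: 30.0
```

```bash
python3 - <<'E'
from m import *
plan((.5557,.0424,.15,-49.7))
print(sensors.get_state()['q'].round(2))
snap('top','top3.png')
p,d,c=snap('wrist','w3.png'); W=cloud(d,c); Z=W[...,2]
hsv=cv2.cvtColor(p,cv2.COLOR_RGB2HSV)
R=near(W,(.556,-.026),.2)&((hsv[...,0]<6)|(hsv[...,0]>174))&(hsv[...,1]>150)
top=R&(Z>.013); print(R.sum(),top.sum(),np.percentile(Z[R],[50,99]).round(4))
# transform into assumed tray frame
a=np.radians(-49.7); x=np.array([np.cos(a),np.sin(a)]); y=np.array([-x[1],x[0]])
q=W[R][:,:2]-(.556,-.026); u,v=q@x,q@y
print('tray u',np.percentile(u,[.2,1,99,99.8]).round(4),'v',np.percentile(v,[.2,1,99,99.8]).round(4))
print('rect',cv2.minAreaRect(W[R][:,:2].astype(np.float32)))
print('wall v hist',np.histogram(((W[top][:,:2]-(.556,-.026))@y),bins=np.arange(-.1,.105,.005)))
E
```

```text
t 5.92 tcp [0.556  0.049  0.1488] phi -49.0 tilt [-0.      0.0015] q7 -1.76 open 0.295 ff 30.0
(0.5557, 0.0424, 0.15, -49.7) -> [ 0.016   0.0153 -0.004 ] turn 0.0021 deg 0.7 rows 1.0
[-0.57  0.86  0.74  1.88 -0.85  0.75 -1.76]
39174 5096 [0.0045 0.0193]
tray u [-0.1282 -0.1274  0.113   0.1149] v [-0.0883 -0.0875  0.0882  0.0904]
rect ((0.5516826510429382, -0.01978863775730133), (0.18014270067214966, 0.24630491435527802), 40.517581939697266)
wall v hist (array([   0,    0, 1493, 1118,   62,   63,   67,   74,   69,   73,   72,
         75,   67,   66,   68,   73,   74,   38,   42,   45,   42,   40,
         52,   61,   72,   64,   42,   41,   42,   49,   48,   42,   49,
         48,   47,   41,   43,  499,  135,    0]), array([-1.00000000e-01, -9.50000000e-02, -9.00000000e-02, -8.50000000e-02,
       -8.00000000e-02, -7.50000000e-02, -7.00000000e-02, -6.50000000e-02,
       -6.00000000e-02, -5.50000000e-02, -5.00000000e-02, -4.50000000e-02,
       -4.00000000e-02, -3.50000000e-02, -3.00000000e-02, -2.50000000e-02,
       -2.00000000e-02, -1.50000000e-02, -1.00000000e-02, -5.00000000e-03,
        8.32667268e-17,  5.00000000e-03,  1.00000000e-02,  1.50000000e-02,
        2.00000000e-02,  2.50000000e-02,  3.00000000e-02,  3.50000000e-02,
        4.00000000e-02,  4.50000000e-02,  5.00000000e-02,  5.50000000e-02,
        6.00000000e-02,  6.50000000e-02,  7.00000000e-02,  7.50000000e-02,
        8.00000000e-02,  8.50000000e-02,  9.00000000e-02,  9.50000000e-02,
        1.00000000e-01]))
```

View pics/w3.png

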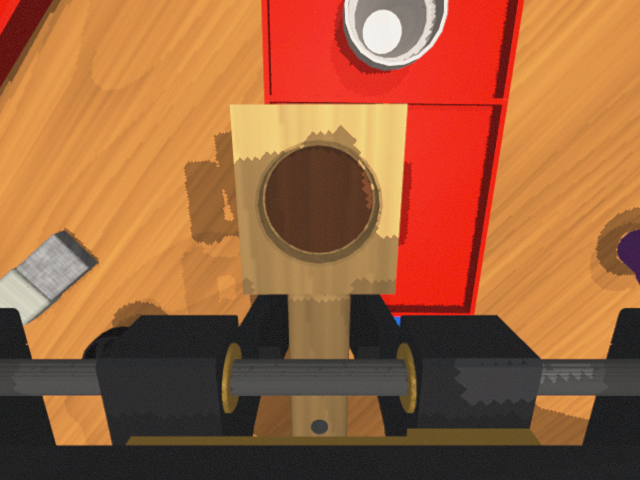

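The mould hangs over the upper bay, head at (318,200) in the wrist view, and the tray pose is confirmed. I lower it.

Request:
send_rows:
  rows: "0.022 0.015 0.1 0.0015; 0.022 0.015 0.2 0.0015; 0.022 0.015 0.29 0.0015; 0.022 0.015 0.35 0.0015; 0.022 0.015 0.4 0.0015; 0.022 0.015 0.43 0.0015; 0.022 0.015 0.445 0.0015; 0.022 0.015 0.452 0.0015; 0.022 0.015 0.452 0.0015; 0.022 0.015 0.452 0.0015"

```text
clock: 6.85
tool_pos: [0.5574, 0.0401, 0.0137]
eef_rot: [0.908, -0.42, 0.0, -0.0]
contact_force: [-0.5, -0.2, -0.9]
opening: 0.289
finger_force: 30.0
```

```bash
python3 - <<'E'
from m import *
plan((.557,.041,.0105,-49.6)); print(sensors.get_state()['contact_force'])
E
```

```text
t 6.85 tcp [0.5574 0.0401 0.0137] phi -49.7 tilt [0.001 0.   ] q7 -1.67 open 0.289 ff 30.0
(0.557, 0.041, 0.0105, -49.6) -> [-0.0032 -0.0008  0.0106] turn -0.0002 deg -0.1 rows 1.0
[-0.46299304 -0.15094317 -0.91199795]
```

Request:
send_rows:
  rows: "0 0 0.004 0; 0 0 0.008 0; 0 0 0.01 0; 0 0 0.01 0; 0 0 0.01 0"

```text
clock: 7.27
tool_pos: [0.5571, 0.0401, 0.0102]
eef_rot: [0.907, -0.42, 0.0, -0.0]
contact_force: [-0.9, 0.9, -0.7]
opening: 0.29
finger_force: 30.0
```

Request:
send_rows:
  rows: "0 0 0 0; 0 0 0 0; 0 0 0 0; 0 0 0 0; 0 0 0 0"
  jaw: 0.14

```text
clock: 7.68
tool_pos: [0.557, 0.04, 0.0102]
eef_rot: [0.907, -0.42, 0.0, -0.0]
contact_force: [1.7, -1.1, 0.5]
opening: 0.43
finger_force: 0.0
```

Request:
send_rows:
  rows: "0 0 -0.05 0; 0 0 -0.12 0; 0 0 -0.25 0; 0 0 -0.38 0; 0 0 -0.5 0; 0 0 -0.6 0; 0 0 -0.6 0; 0 0 -0.6 0"

```text
clock: 8.35
tool_pos: [0.5578, 0.0401, 0.1916]
eef_rot: [0.907, -0.42, 0.001, -0.001]
contact_force: [-0.2, 0.5, -0.0]
opening: 0.431
finger_force: 0.0
```

```bash
python3 - <<'E'
from m import *
mould('wrist',(.562,.0345),'w4.png',.004)
plan((.61,-.29,.2,71.7))
print(sensors.get_state()['q'].round(2))
E
```

```text
wrist mould 7924 c [0.5658 0.0314] size [0.06  0.149] ang -49.6 ztop med/90 [0.0287 0.0308]
t 8.4 tcp [0.5567 0.0405 0.19  ] phi -49.7 tilt [0.0001 0.0008] q7 -1.89 open 0.43 ff 0.0
(0.61, -0.29, 0.2, 71.7) -> [ 0.9548  0.5776 -0.034 ] turn -0.3371 deg -121.4 rows 17.0
[-0.55  0.78  0.72  1.85 -0.71  0.79 -1.89]
```

Request:
send_rows:
  rows: "0.05 0.03 0 -0.018; 0.1 0.06 -0.01 -0.036; 0.16 0.1 -0.02 -0.054; 0.22 0.14 -0.03 -0.072; 0.28 0.18 -0.03 -0.09; 0.34 0.21 -0.03 -0.108; 0.4 0.24 -0.03 -0.126; 0.46 0.27 -0.03 -0.144; 0.48 0.29 -0.03 -0.162; 0.48 0.29 -0.03 -0.17"
  jaw: -1

```text
clock: 9.23
tool_pos: [0.5823, -0.1293, 0.1973]
eef_rot: [0.995, 0.101, -0.002, 0.0]
contact_force: [0.7, -0.5, -0.7]
opening: 1.0
finger_force: 0.0
```

```bash
python3 - <<'E'
from m import *
plan((.61,-.29,.2,71.7))
print(sensors.get_state()['q'].round(2))
E
```

```text
t 9.23 tcp [ 0.5823 -0.1293  0.1973] phi 11.5 tilt [-0.003  -0.0006] q7 -0.88 open 1.0 ff 0.0
(0.61, -0.29, 0.2, 71.7) -> [-0.0168  0.5434 -0.0091] turn -0.1671 deg -60.2 rows 9.0
[-0.08  0.74  0.39  1.71 -0.37  0.77 -0.88]
```

Request:
send_rows:
  rows: "0 0.06 0 -0.019; 0 0.12 0 -0.038; 0 0.18 0 -0.057; -0.01 0.25 0 -0.076; -0.01 0.32 0 -0.095; -0.01 0.39 0 -0.114; -0.017 0.46 0 -0.133; -0.017 0.52 0 -0.15; -0.017 0.543 0 -0.167; -0.017 0.543 0 -0.167"

```text
clock: 10.07
tool_pos: [0.6096, -0.2892, 0.1967]
eef_rot: [0.811, 0.585, -0.001, -0.001]
contact_force: [-0.8, -0.6, -0.2]
opening: 0.998
finger_force: 0.0
```

Request:
send_rows:
  rows: "0 0 0 0; 0 0 0 0; 0 0 0 0"

```text
clock: 10.32
tool_pos: [0.6112, -0.2848, 0.1984]
eef_rot: [0.811, 0.585, 0.0, -0.001]
contact_force: [-0.5, 0.6, -0.3]
opening: 1.002
finger_force: 0.0
```

```bash
python3 - <<'E'
from m import *
ce,a=mould('wrist',(.618,-.309),'w5.png')
g=ce-.010*a; an=np.degrees(np.arctan2(a[1],a[0])); plan((*g,.0065,an+180))
E
```

```text
wrist mould 6482 c [ 0.6178 -0.3102] size [0.1505 0.0596] ang -108.7 ztop med/90 [0.0245 0.0268]
t 10.37 tcp [ 0.6113 -0.285   0.1987] phi 71.6 tilt [-0.0006  0.0013] q7 0.1 open 1.001 ff 0.0
(np.float64(0.6210478614084423), np.float64(-0.3007371546700597), 0.0065, np.float32(71.25775)) -> [-0.0401  0.0478  0.6405] turn 0.0011 deg 0.4 rows 5.0
```

View pics/w5.png

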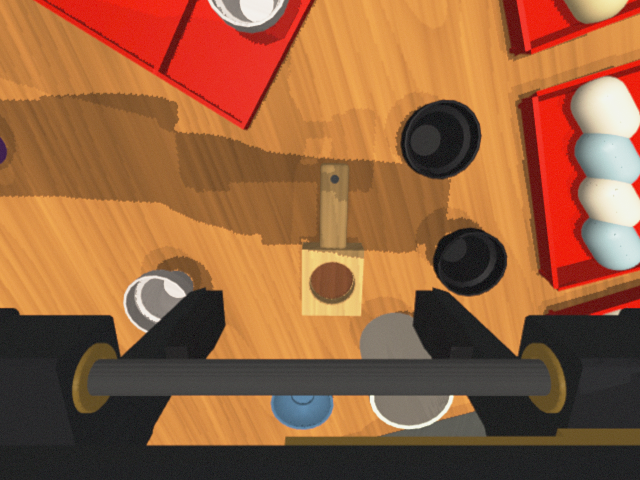

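Handle at (333,205), head at (332,283); the fingers' path is clear of the black cups and the mug. I descend.

Request:
send_rows:
  rows: "-0.04 0.048 0.1 0.001; -0.04 0.048 0.22 0.001; -0.04 0.048 0.34 0.001; -0.04 0.048 0.45 0.001; -0.04 0.048 0.54 0.001; -0.04 0.048 0.61 0.001; -0.04 0.048 0.635 0.001; -0.04 0.048 0.64 0.001; -0.04 0.048 0.64 0.001"

```text
clock: 11.12
tool_pos: [0.6217, -0.3023, 0.0076]
eef_rot: [0.813, 0.583, 0.0, 0.0]
contact_force: [-0.7, 0.0, -0.7]
opening: 1.004
finger_force: 0.0
```

Request:
send_rows:
  rows: "0 0 0 0; 0 0 0 0; 0 0 0 0; 0 0 0 0; 0 0 0 0; 0 0 0 0; 0 0 0 0; 0 0 0 0; 0 0 0 0; 0 0 0 0"
  jaw: 1
  force: 30

```text
clock: 11.95
tool_pos: [0.621, -0.3025, 0.007]
eef_rot: [0.813, 0.583, -0.0, -0.0]
contact_force: [-0.7, -0.4, 0.2]
opening: 0.292
finger_force: 30.1
```

Request:
send_rows:
  rows: "0 0 0 0; 0 0 0 0; 0 0 0 0"

```text
clock: 12.2
tool_pos: [0.6209, -0.3025, 0.007]
eef_rot: [0.813, 0.583, -0.0, -0.0]
contact_force: [-1.0, -0.0, 0.7]
opening: 0.292
finger_force: 30.1
```

```bash
python3 - <<'E'
from m import *
plan((.62,-.30,.16,71.7),(.5,-.02,.15,130.4))
E
```

```text
t 12.2 tcp [ 0.6209 -0.3025  0.007 ] phi 71.3 tilt [-0.0004  0.0002] q7 0.11 open 0.292 ff 30.1
(0.62, -0.3, 0.16, 71.7) -> [ 0.007  -0.0059 -0.51  ] turn -0.0012 deg -0.4 rows 4.0
(0.5, -0.02, 0.15, 130.4) -> [ 0.7624 -0.6845 -0.4763] turn -0.1643 deg -59.1 rows 9.0
```

Request:
send_rows:
  rows: "0 0 -0.03 0; 0 0 -0.12 0; 0 0 -0.24 0; 0.02 -0.02 -0.36 -0.02; 0.08 -0.07 -0.45 -0.035; 0.16 -0.15 -0.48 -0.05; 0.25 -0.24 -0.48 -0.065; 0.33 -0.32 -0.48 -0.075; 0.38 -0.36 -0.48 -0.08; 0.38 -0.36 -0.48 -0.08"

```text
clock: 13.03
tool_pos: [0.554, -0.1539, 0.1519]
eef_rot: [0.639, 0.769, 0.001, -0.002]
contact_force: [-0.2, -0.2, -1.6]
opening: 0.296
finger_force: 30.1
```

Request:
send_rows:
  rows: "0 0 0 0; 0 0 0 0"

```text
clock: 13.2
tool_pos: [0.5562, -0.1613, 0.1516]
eef_rot: [0.643, 0.766, -0.0, 0.001]
contact_force: [0.0, -0.1, -0.9]
opening: 0.293
finger_force: 30.1
```

```bash
python3 - <<'E'
from m import *
plan((.4912,-.0177,.15,130.4))
E
```

```text
t 13.2 tcp [ 0.5562 -0.1613  0.1516] phi 100.0 tilt [ 0.0015 -0.0014] q7 0.3 open 0.293 ff 30.1
(0.4912, -0.0177, 0.15, 130.4) -> [ 0.5091 -0.1303  0.0045] turn -0.0845 deg -30.4 rows 5.0
```

Request:
send_rows:
  rows: "0.1 -0.025 0 -0.017; 0.2 -0.05 0 -0.034; 0.3 -0.075 0 -0.051; 0.4 -0.1 0 -0.068; 0.47 -0.12 0 -0.08; 0.509 -0.13 0 -0.0845; 0.509 -0.13 0 -0.0845; 0.509 -0.13 0 -0.0845; 0.509 -0.13 0 -0.0845"

```text
clock: 13.95
tool_pos: [0.4917, -0.0187, 0.1511]
eef_rot: [0.421, 0.907, -0.0, 0.001]
contact_force: [-0.3, 0.3, -0.1]
opening: 0.293
finger_force: 30.1
```

```bash
python3 - <<'E'
from m import *
plan((.4912,-.0177,.014,130.4))
E
```

```text
t 13.95 tcp [ 0.4917 -0.0187  0.1511] phi 130.2 tilt [ 0.0015 -0.0015] q7 0.41 open 0.293 ff 30.1
(0.4912, -0.0177, 0.014, 130.4) -> [0.0046 0.0009 0.4571] turn -0.0005 deg -0.2 rows 4.0
```

Request:
send_rows:
  rows: "0.0045 0.001 0.1 -0.0005; 0.0045 0.001 0.2 -0.0005; 0.0045 0.001 0.29 -0.0005; 0.0045 0.001 0.36 -0.0005; 0.0045 0.001 0.41 -0.0005; 0.0045 0.001 0.44 -0.0005; 0.0045 0.001 0.453 -0.0005; 0.0045 0.001 0.46 -0.0005; 0.0045 0.001 0.465 -0.0005; 0.0045 0.001 0.465 -0.0005"

```text
clock: 14.78
tool_pos: [0.4904, -0.0155, 0.0121]
eef_rot: [0.418, 0.909, 0.0, 0.001]
contact_force: [0.1, 0.3, -0.2]
opening: 0.292
finger_force: 30.1
```

Request:
send_rows:
  rows: "0 0 0 0; 0 0 0 0; 0 0 0 0"

```text
clock: 15.03
tool_pos: [0.4901, -0.0152, 0.0122]
eef_rot: [0.417, 0.909, 0.0, 0.0]
contact_force: [-0.5, -0.5, -2.0]
opening: 0.289
finger_force: 30.1
```

Request:
send_rows:
  rows: "0 0 0.004 0; 0 0 0.004 0; 0 0 0.004 0"

```text
clock: 15.28
tool_pos: [0.4901, -0.0152, 0.0109]
eef_rot: [0.417, 0.909, 0.0, 0.0]
contact_force: [-1.1, 0.4, 5.1]
opening: 0.296
finger_force: 30.2
```

Request:
send_rows:
  rows: "0 0 0 0; 0 0 0 0; 0 0 0 0; 0 0 0 0; 0 0 0 0"
  jaw: 0.14

```text
clock: 15.7
tool_pos: [0.4896, -0.0152, 0.0103]
eef_rot: [0.417, 0.909, -0.0, -0.0]
contact_force: [-1.0, -0.3, 1.2]
opening: 0.43
finger_force: 0.0
```

Request:
send_rows:
  rows: "0 0 -0.05 0; 0 0 -0.12 0; 0 0 -0.25 0; 0 0 -0.38 0; 0 0 -0.5 0; 0 0 -0.63 0; 0 0 -0.63 0; 0 0 -0.63 0"

```text
clock: 16.37
tool_pos: [0.491, -0.0153, 0.2014]
eef_rot: [0.418, 0.909, 0.001, 0.002]
contact_force: [-0.7, -0.3, 0.1]
opening: 0.429
finger_force: 0.0
```

```bash
python3 - <<'E'
from m import *
mould('wrist',(.4966,-.024),'w6.png',.004)
mould('top',(.4966,-.024),'top6.png',.004)
plan((.446,-.307,.2,130.4),(.446,-.307,.2,90))
print(sensors.get_state()['q'].round(2))
E
```

```text
wrist mould 6728 c [ 0.4969 -0.0224] size [0.0602 0.1509] ang -49.8 ztop med/90 [0.0286 0.0308]
top mould 109 c [0.5358 0.057 ] size [0.0244 0.0621] ang -39.9 ztop med/90 [0.0279 0.0323]
t 16.47 tcp [ 0.489  -0.0154  0.1988] phi 130.7 tilt [-0.0014 -0.0002] q7 0.43 open 0.435 ff 0.0
(0.446, -0.307, 0.2, 130.4) -> [-0.644  -0.7418 -0.0035] turn 0.0007 deg 0.3 rows 8.0
(0.446, -0.307, 0.2, 90) -> [-0.644  -0.7418 -0.0035] turn 0.1129 deg 40.7 rows 8.0
[ 0.07  0.58 -0.21  2.01  0.21  0.57  0.43]
  return _methods._mean(a, axis=axis, dtype=dtype,
  ret = ret.dtype.type(ret / rcount)
```

View pics/w6.png

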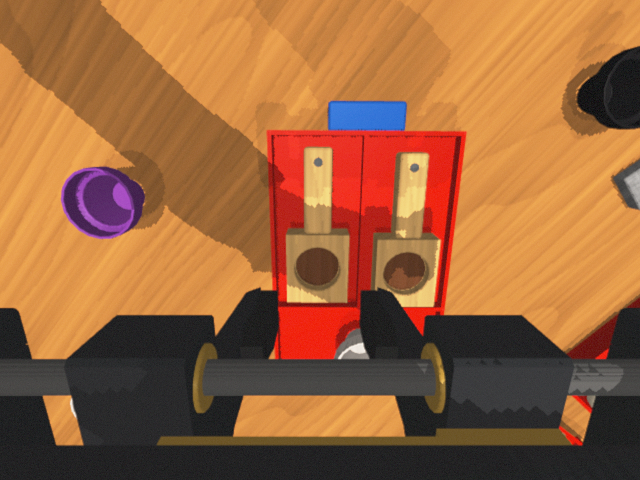

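Both moulds lie flat in their bays (heads at (317,268) and (405,270)), handles towards the blue tab at (367,115). The loose cup is next.

Request:
send_rows:
  rows: "-0.08 -0.09 0 0; -0.17 -0.19 0 0; -0.26 -0.3 0 0; -0.35 -0.41 0 0; -0.44 -0.51 0 0; -0.53 -0.61 0 0; -0.6 -0.69 0 0; -0.644 -0.742 0 0; -0.644 -0.742 0 0; -0.644 -0.742 0 0"
  jaw: -1

```text
clock: 17.3
tool_pos: [0.4452, -0.3073, 0.1973]
eef_rot: [0.419, 0.908, 0.0, -0.002]
contact_force: [-0.9, 0.1, 0.4]
opening: 1.002
finger_force: 0.0
```

Request:
send_rows:
  rows: "0 0 0 0; 0 0 0 0"

```text
clock: 17.47
tool_pos: [0.447, -0.3046, 0.1986]
eef_rot: [0.416, 0.909, 0.001, -0.001]
contact_force: [-0.0, -0.5, -0.1]
opening: 1.0
finger_force: 0.0
```

```bash
cat >> m.py <<'E'
def cup(n,seed,f=None,lo=.046,hi=.075):
    p,d,c=snap(n,f); W=cloud(d,c); m=near(W,seed,.045)&(W[...,2]>lo)&(W[...,2]<hi); q=W[m]
    if len(q)<20: print('few',len(q)); return
    t=np.percentile(q[:,2],95); e=q[np.abs(q[:,2]-t)<.004][:,:2]
    (x,y),r=cv2.minEnclosingCircle(e.astype(np.float32))
    # outer-rim fit: algebraic circle on hull
    h=cv2.convexHull(e.astype(np.float32))[:,0].astype(float); A=np.c_[2*h,np.ones(len(h))]; s=np.linalg.lstsq(A,(h**2).sum(1),rcond=None)[0]
    print(n,len(q),'top',t.round(4),'enc',round(x,4),round(y,4),round(r,4),'fit',s[:2].round(4),np.sqrt(s[2]+s[0]**2+s[1]**2).round(4)); return s[:2]
E
python3 - <<'E'
from m import *
g=cup('wrist',(.446,-.307),'w7.png')
plan((*g,.1,130.3),(*g,.038,130.3))
E
```

```text
wrist 790 top 0.0533 enc 0.4461 -0.3077 0.0311 fit [ 0.4461 -0.3076] 0.0307
t 17.52 tcp [ 0.4471 -0.3048  0.1988] phi 130.8 tilt [-0.0009  0.0016] q7 0.97 open 0.998 ff 0.0
(np.float64(0.4460566151964264), np.float64(-0.307566051912042), 0.1, 130.3) -> [-0.0053 -0.0089  0.3295] turn 0.0015 deg 0.5 rows 3.0
(np.float64(0.4460566151964264), np.float64(-0.307566051912042), 0.038, 130.3) -> [-0.0057 -0.0089  0.5361] turn 0.0015 deg 0.5 rows 4.0
```

View pics/w7.png

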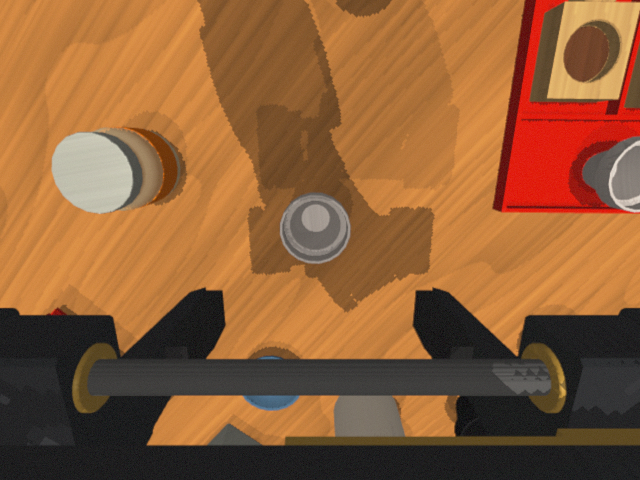

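The loose cup's rim is at (315,228) in the wrist view, with a clean rim fit. I grip its band high up.

Request:
send_rows:
  rows: "-0.0055 -0.009 0.1 0.0015; -0.0055 -0.009 0.22 0.0015; -0.0055 -0.009 0.33 0.0015; -0.0055 -0.009 0.42 0.0015; -0.0055 -0.009 0.49 0.0015; -0.0055 -0.009 0.525 0.0015; -0.0055 -0.009 0.534 0.0015; -0.0055 -0.009 0.534 0.0015; -0.0055 -0.009 0.534 0.0015"

```text
clock: 18.27
tool_pos: [0.4466, -0.3098, 0.0402]
eef_rot: [0.421, 0.907, 0.0, 0.001]
contact_force: [0.5, 0.4, 1.0]
opening: 1.002
finger_force: 0.0
```

Request:
send_rows:
  rows: "0 0 0 0; 0 0 0 0; 0 0 0 0; 0 0 0 0; 0 0 0 0; 0 0 0 0"
  jaw: 1
  force: 20

```text
clock: 18.77
tool_pos: [0.4462, -0.3101, 0.0397]
eef_rot: [0.422, 0.907, -0.0, 0.001]
contact_force: [-0.2, 0.6, 5.8]
opening: 0.694
finger_force: 20.0
```

```bash
python3 - <<'E'
from m import *
plan((.446,-.307,.16,130.3))
cup('top',(.619,-.093)); cup('scene',(.619,-.093))
E
```

```text
t 18.77 tcp [ 0.4462 -0.3101  0.0397] phi 130.1 tilt [ 0.001  -0.0005] q7 0.87 open 0.694 ff 20.0
(0.446, -0.307, 0.16, 130.3) -> [ 0.0078  0.0063 -0.4009] turn -0.0005 deg -0.2 rows 3.0
top 90 top 0.0618 enc 0.6178 -0.0941 0.0302 fit [ 0.6184 -0.0939] 0.0291
scene 170 top 0.06 enc 0.6243 -0.0916 0.0315 fit [ 0.6237 -0.0917] 0.0306
```

Request:
send_rows:
  rows: "0 0 -0.05 0; 0 0 -0.15 0; 0 0.02 -0.27 0; -0.01 0.1 -0.38 0; -0.03 0.22 -0.43 0; -0.05 0.34 -0.43 0; -0.06 0.46 -0.43 0; -0.08 0.58 -0.43 0; -0.1 0.7 -0.43 0; -0.11 0.8 -0.43 0"

```text
clock: 19.7
tool_pos: [0.6524, -0.1783, 0.1678]
eef_rot: [0.421, 0.907, 0.0, -0.0]
contact_force: [0.4, 0.5, -1.7]
opening: 0.697
finger_force: 20.0
```

Request:
send_rows:
  rows: "-0.01 0.08 0 0; -0.01 0.109 0 0; -0.01 0.109 0 0; -0.01 0.109 0 0; -0.01 0.109 0 0"

```text
clock: 20.12
tool_pos: [0.6755, -0.164, 0.1678]
eef_rot: [0.423, 0.906, -0.001, -0.001]
contact_force: [0.4, -1.0, -0.9]
opening: 0.695
finger_force: 20.0
```

```bash
python3 - <<'E'
from m import *
g=cup('wrist',(.621,-.093),'w8.png')
plan((*g,.12,130.3))
E
```

```text
wrist 1383 top 0.0572 enc 0.6206 -0.094 0.031 fit [ 0.6207 -0.094 ] 0.0307
t 20.17 tcp [ 0.6756 -0.1642  0.168 ] phi 130.0 tilt [-0.0021 -0.0016] q7 0.7 open 0.697 ff 20.0
(np.float64(0.6206850932733116), np.float64(-0.09396967205125434), 0.12, 130.3) -> [0.297  0.0103 0.1601] turn -0.0009 deg -0.3 rows 3.0
```

View pics/w8.png

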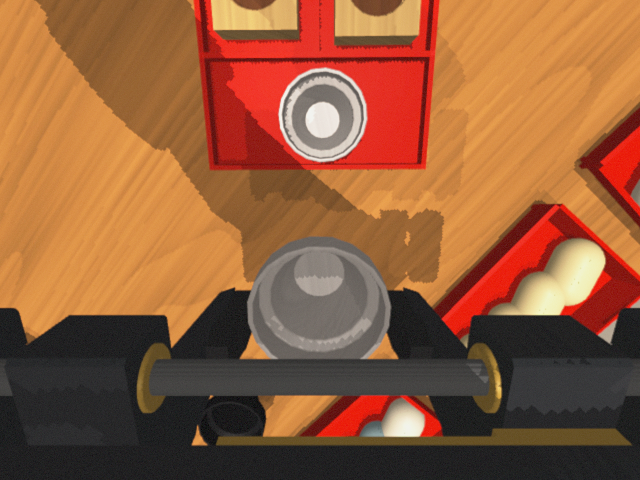

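Tray cup rim is at (322,115) and the held cup at (320,300). I fit the held cup's visible rim to get its offset from the TCP.

```bash
python3 - <<'E'
from m import *
from scipy.optimize import least_squares
p,d,c=load('w8'); W=cloud(d,c); P,M,phi,s=pose()
m=np.zeros((480,640),bool); m[232:335,245:395]=1
m&=(p.max(-1)>55)&near(W,P[:2],.045)
q=(W[m]-P)@M; print(np.percentile(-q[:,2],[50,90,98]).round(4))
t=np.percentile(-q[:,2],97); e=q[np.abs(-q[:,2]-t)<.003][:,:2]; 
# outermost rim per angle bin
r=np.hypot(*e.T); an=np.degrees(np.arctan2(e[:,1],e[:,0]))//10; h=np.array([e[an==k][r[an==k].argmax()] for k in np.unique(an) if (an==k).sum()>2])
f=least_squares(lambda o:np.hypot(h[:,0]-o[0],h[:,1]-o[1])-.031,[0,0],loss='soft_l1',f_scale=.001); print('held offset in tool',f.x.round(4),'rim ht above tcp',t.round(4),len(h),np.abs(f.fun).mean().round(4))
off=M[:,:2]@f.x; g=np.array([.6207,-.094])-off[:2]; print('goal',g)
plan((*g,.12,130.3),(*g,.0605,130.3))
E
```

```text
[-0.0107  0.0115  0.0127]
held offset in tool [0.0023 0.0008] rim ht above tcp 0.0125 22 0.0003
goal [ 0.62161254 -0.09628279]
t 20.17 tcp [ 0.6756 -0.1642  0.168 ] phi 130.0 tilt [-0.0021 -0.0016] q7 0.7 open 0.697 ff 20.0
(np.float64(0.6216125353533841), np.float64(-0.09628279270458036), 0.12, 130.3) -> [0.2891 0.0077 0.1601] turn -0.0009 deg -0.3 rows 3.0
(np.float64(0.6216125353533841), np.float64(-0.09628279270458036), 0.0605, 130.3) -> [0.289  0.0083 0.3584] turn -0.0009 deg -0.3 rows 4.0
```

Request:
send_rows:
  rows: "0.08 0.002 0.04 -0.001; 0.17 0.004 0.08 -0.001; 0.25 0.006 0.12 -0.001; 0.289 0.008 0.143 -0.001; 0.289 0.008 0.143 -0.001; 0.289 0.008 0.143 -0.001; 0.289 0.008 0.143 -0.001; 0.289 0.008 0.143 -0.001"

```text
clock: 20.83
tool_pos: [0.6246, -0.096, 0.1261]
eef_rot: [0.42, 0.908, -0.0, 0.001]
contact_force: [0.1, -0.5, -0.9]
opening: 0.696
finger_force: 20.0
```

```bash
python3 - <<'E'
from m import *
plan((.6216,-.0963,.0605,130.3))
E
```

```text
t 20.83 tcp [ 0.6246 -0.096   0.1261] phi 130.3 tilt [ 0.0024 -0.0014] q7 0.57 open 0.696 ff 20.0
(0.6216, -0.0963, 0.0605, 130.3) -> [ 0.0064 -0.0084  0.2187] turn 0.0001 deg 0.0 rows 2.0
```

Request:
send_rows:
  rows: "0.006 -0.008 0 0; 0.006 -0.008 0.03 0; 0.006 -0.008 0.06 0; 0.006 -0.008 0.09 0; 0.006 -0.008 0.12 0; 0.006 -0.008 0.15 0; 0.006 -0.008 0.17 0; 0.006 -0.008 0.17 0; 0.006 -0.008 0.17 0"

```text
clock: 21.58
tool_pos: [0.6203, -0.0939, 0.0737]
eef_rot: [0.419, 0.908, -0.0, -0.0]
contact_force: [0.2, -0.4, -0.8]
opening: 0.694
finger_force: 20.0
```

```bash
python3 - <<'E'
from m import *
plan((.6216,-.0963,.0605,130.3)); print(sensors.get_state()['contact_force'].round(1))
E
```

```text
t 21.58 tcp [ 0.6203 -0.0939  0.0737] phi 130.5 tilt [-0.0009  0.0001] q7 0.55 open 0.694 ff 20.0
(0.6216, -0.0963, 0.0605, 130.3) -> [-0.0091 -0.0018  0.044 ] turn 0.0005 deg 0.2 rows 1.0
[ 0.2 -0.4 -0.8]
```

Request:
send_rows:
  rows: "-0.009 -0.002 0 0; -0.009 -0.002 0.005 0; -0.009 -0.002 0.012 0; -0.009 -0.002 0.02 0; -0.009 -0.002 0.028 0; -0.009 -0.002 0.036 0; -0.009 -0.002 0.04 0; -0.009 -0.002 0.04 0; -0.009 -0.002 0.04 0"

```text
clock: 22.33
tool_pos: [0.6217, -0.0964, 0.0622]
eef_rot: [0.419, 0.908, -0.0, -0.0]
contact_force: [0.5, -0.7, -1.6]
opening: 0.696
finger_force: 20.0
```

```bash
python3 - <<'E'
from m import *
plan((.6216,-.0963,.0605,130.3)); print(sensors.get_state()['contact_force'].round(1))
E
```

```text
t 22.33 tcp [ 0.6217 -0.0964  0.0622] phi 130.5 tilt [-0.0002  0.0001] q7 0.55 open 0.696 ff 20.0
(0.6216, -0.0963, 0.0605, 130.3) -> [ 0.0004 -0.0001  0.0055] turn 0.0005 deg 0.2 rows 1.0
[ 0.5 -0.7 -1.6]
```

Right on target with no contact yet; I lower it the last few mm.

Request:
send_rows:
  rows: "0 0 0.003 0; 0 0 0.006 0; 0 0 0.008 0; 0 0 0.008 0"

```text
clock: 22.67
tool_pos: [0.6222, -0.0964, 0.0607]
eef_rot: [0.419, 0.908, 0.0, 0.0]
contact_force: [-0.3, 0.4, 4.7]
opening: 0.695
finger_force: 20.0
```

Seated: 4.7 N of contact at the expected height. I release and lift.

Request:
send_rows:
  rows: "0 0 0 0; 0 0 0 0; 0 0 0 0; 0 0 0 0; 0 0 0 0; 0 0 0 0"
  jaw: -1

```text
clock: 23.17
tool_pos: [0.6217, -0.0964, 0.0598]
eef_rot: [0.419, 0.908, -0.0, -0.0]
contact_force: [-0.6, 0.2, 0.5]
opening: 0.999
finger_force: 0.0
```

Request:
send_rows:
  rows: "0 0 -0.05 0; 0 0 -0.12 0; 0 0 -0.22 0; -0.05 0 -0.34 0; -0.15 0 -0.44 0; -0.25 0 -0.47 0; -0.35 0 -0.47 0; -0.35 0 -0.47 0; -0.35 0 -0.47 0; -0.35 0 -0.47 0"

```text
clock: 24.0
tool_pos: [0.6891, -0.1753, 0.2001]
eef_rot: [0.419, 0.908, 0.0, -0.001]
contact_force: [-0.9, 0.7, -0.5]
opening: 1.0
finger_force: 0.0
```

```bash
python3 - <<'E'
from m import *
cup('wrist',(.621,-.094),'w9.png',lo=.062,hi=.09)
plan((.62,-.09,.2,130)); snap('scene','s9.png')
E
```

```text
wrist 1321 top 0.0743 enc 0.6211 -0.0944 0.031 fit [ 0.6212 -0.0943] 0.0307
t 24.05 tcp [ 0.6891 -0.1746  0.2002] phi 130.6 tilt [-0.0019  0.0017] q7 0.73 open 0.997 ff 0.0
(0.62, -0.09, 0.2, 130) -> [0.3639 0.0084 0.0016] turn 0.0016 deg 0.6 rows 3.0
```

View pics/w9.png

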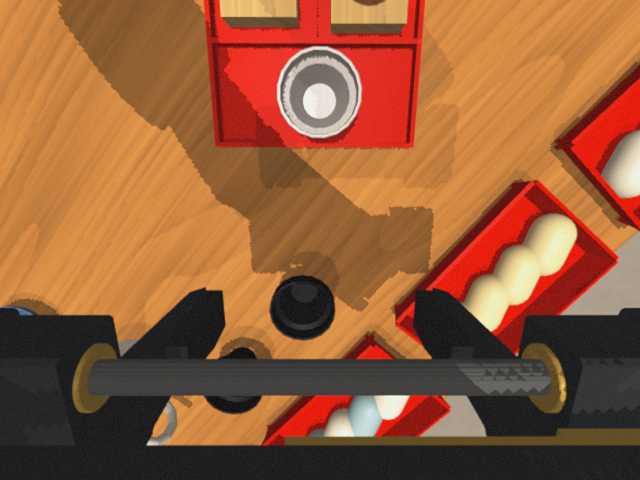

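View pics/s9.png

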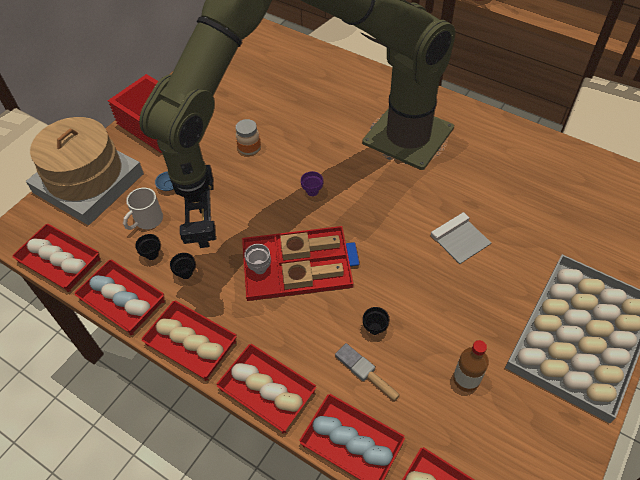

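The nested pair's rim is level at z = 74 mm, as expected for 73, at (318,92) in the wrist view. In the scene view both moulds lie in their bays and the bystanders are where they started.

```bash
python3 -c "from plant import finish_job; print(finish_job())"
```

```text
the job is handed in; nothing more can be done
None
```

The kit is packed and handed in at about 24 s: both moulds lie flat, hollow up, in their bays with handles towards the blue tab, the loose cup is nested upright in the tray cup, and the other objects look unmoved in the last camera view.

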